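# Hold the pull-out inspection lamp over the plate of cakes

### The arm

A 7-joint arm with a two-finger parallel gripper is mounted at the origin on the work surface. World frame = base frame: x ahead of the robot, y to its left, z up, the work surface at z = 0. Lengths are in m, angles in rad, forces in N, time in s.
With the tool pointing down it reaches from about 0.425 to 0.925 m from the base axis. Payload 6.8 kg.
Tool frame: the origin (TCP) lies between the finger pads; the fingertips stand r.tcp_to_tips ahead of it and the grasp point (between the pads) lies 3 mm ahead of it (r.tcp_to_tips is the distance from the TCP to the fingertips, in m); z points along the fingers, y is the line along which they close (so a half turn about z gives the same grasp; the last joint's range is limited). The gripper opens to 85 mm and grips with 20 to 120 N. Pads are 22 mm wide; open, the fingers measure 114 mm over their backs; the gripper's body (76 mm by 85 mm) begins 54 mm behind the grasp point. The pads swing forward as they close: fully open they stand 13 mm farther back than shut.
Start: joints at [1.053, 0.477, 0.022, 1.555, -0.011, 1.109, -0.083], TCP at [0.269, -0.619, 0.22] pointing down, gripper open.
Joint ranges: [-2.96, 2.96], [-0.34, 2.1], [-1.41, 1.46], [0.24, 2.44], [-1.37, 4.51], [0.17, 1.92], [-2.96, 2.96]. Speed limits (rad/s): [2.39, 2.39, 3.14, 3.14, 3.14, 3.14, 3.14].

### API

Orientations are given as a rotation vector (axis times angle).
In Python, from bench import r gives the robot as it stands. The module is installed in compiled form; this text tells all that it offers.
- The arm moves only by the tool step_arm, never from a script. Its argument "moves" is a list of rows, each an object of numbers: "rx", "ry", "rz": the turn, a rotation vector about the tool's x, y, z in degrees; "dx", "dy", "dz": the shift along the tool's x, y, z in mm; "gripper": the opening, from -1 (shut) to 1 (fully open). In form: [{"rx": .., "ry": .., "rz": .., "dx": .., "dy": .., "dz": .., "gripper": ..}, ...]. A call has 1 to 20 rows; each row shifts and turns the commanded pose from where the row before left it, along the tool's axes as they then stand; what a row does not reach is not made up. A row lasts 1/8 s, in which the tool goes at most 62.5 mm and 10.7 degrees, less where a joint would pass 70% of its speed; a pose out of reach is approached as far as the arm can. A call is refused whole if a number of a shift passes 62.5 or a number of a turn 10.7, either way. A call with a gripper value outside its range is refused whole. The fingers move at their own pace and stop on an object; "grip_force" is the grip in N (left out, the last holds). Time passes only in rows, so rows that do not move let the fingers close. It gives the time, the measured TCP pose, the force, the opening and the grip force at its end, in the units of the state.
- r.get_obs(): the state, without advancing time (a new reading comes with each control period).
- r.grab_frame(name): name is "side" or "top"; returns the picture (384x512x3 uint8, blue, green, red); there is no depth.
- r.camera_info(name): a dict with "mtx" (3x3 intrinsics, pixels), "D" ([k1, k2, p1, p2, k3] as OpenCV has them; the pictures are not rectified), "rvec" (rotation vector, rad) and "tvec" (3), from world to camera coordinates, as OpenCV has them. Camera axes: x right, y down, z forward; pixel columns grow to the right and rows downward; lengths in m; the calibration is good to about 2 mm. A picture is of the moment at which its call begins. camera_info takes no time and is no camera call.
- r.hand_in(): hands the job in; it is judged then, once.
The state is a dict: "clock": time; "joints": joint angles; "qvel": joint speeds; "tau": joint torques, N m; "tcp_pos": TCP position; "orientation": TCP orientation; "contact_force": force on the tool from outside, world axes, zero at the start; "moment": the same for the moment, N m; "grip_width": finger opening in m; "gripper_force": force on a finger pad.
Only numpy, scipy, OpenCV 4.12 (cv2) and the standard library are available. Lean on these libraries where they do the work, as an engineer would, in place of code of your own. Each camera call takes 0.05 s, during which the arm holds its last target. There are 200 camera calls.

### The job

Light up the round plate of cakes with the pull-out inspection lamp. With the lamp's telescopic arm still pushed in, tilt the lamp panel level and swing the arm until it points at the middle of the plate; then squeeze the release button on the handle, pull the arm straight out to its second stop, and finish while still holding the handle there, with the lamp level over the middle of the plate. Leave the plate and everything else on the table where it stands.

Things in the scene. Friction and masses are not known exactly. Their poses are not given: they have to be found in the camera images.
- boom_pivot (a point): centre of the lamp arm's swivel, on the arm's centre line 160 mm above the table, over the round base (110 mm across, 22 mm high, fixed to the table; post 26 mm thick). Its x axis points out along the lamp arm and turns with it, z is up.
- boom (a joint): swivel of the lamp arm about the upright post, rad, positive counter-clockwise seen from above, range -0.9 to 0.9; friction about 0.2 N m holds it where it is left. 0 is a fixed direction of the stand, not the plate's.
- grip: black box handle near the arm's outer end: 40 mm along the arm, 26 wide, 30 high, with a flange (6 thick, 34 wide, 36 high) at its outer end. Origin at its centre, on the arm's centre line, 130 mm from the swivel axis with the arm in, 250 mm at the second stop. x outward along the arm, z up, y to the button side. The outer tube (26 mm square) ends 85 mm from the axis, 25 mm short of the handle.
- button_face (a point): middle of the face of the release button, 18 x 18 mm, at the centre of the handle's +y side and standing 5 mm proud of it. A gripper closing across the handle squeezes it in.
- button (a joint): travel of the release button into the handle, 0 out, 0.005 m flush with the handle's side; about 2 N starts it and 6 N takes it right in. Out, it locks the arm pushed in; pressed more than about 3 mm it frees the arm. It pops out again if let go. A steel latch strip joins tube and handle on that side.
- mid (a joint): extension of the first telescope section, 0 in, 0.060 m at its stop (the arm's first stop). A spring draws it in with about 2 N; it comes out first.
- inner (a joint): extension of the second telescope section (carries handle and lamp head), 0 in, 0.060 m at its stop. A spring draws it in with about 3 N. Both at 0.060 (120 mm in all) is the arm's second stop. It does not lock there: let go, it runs back in until it catches 15 mm short of home (squeeze the button to push it right in).
- head (a joint): tilt of the lamp head about its level hinge across the arm, rad: 0 level (light facing straight down), positive with the outer edge raised, range -0.6 to 1.1; there is no stop at level. Friction of 0.15 N m holds it where it is left.
- head_hinge (a point): middle of the lamp head's hinge axis, 36 mm outward of the handle's centre and at the same height (160 mm). The head's x axis points away from the hinge along the panel.
- head_center (a point): centre of the lamp head, a flat aluminium panel 75 mm long (from 8 to 83 mm outward of the hinge), 90 mm wide and 10 mm thick, the hinge in its mid-plane; its light faces down when level. It may be pushed anywhere.
- plate_center (a point): centre of the round white plate (174 mm across, 13 mm high) with three filled pancakes on it (tops 31 mm above the table), 20 mm above its underside. It stands about 325 mm from the swivel axis, where the lamp head comes when the arm is out at the second stop.
- cake_a: loose filled pancake on the board at the right, 76 mm across, 25 mm high; origin under its centre (bystander)
- bowl: steel mixing bowl, 160 mm across, 75 mm high; origin under its centre (bystander)
- jug: clear measuring mug, 84 mm across, 100 mm high; origin under its centre (bystander)
- jar: amber glass jar, 64 mm across, 90 mm high; origin under its centre (bystander)
- pastry_brush: pastry brush lying on the table; origin under its middle (bystander)
- spatula: wooden spatula lying on the table; origin under its middle (bystander)
- cup: small white cup, 68 mm across, 60 mm high; origin under its centre (bystander)
Things that resemble listed ones, but are neither listed nor needed, are in the scene too. What is meant by the part that bears plate_center is not pink, and is the larger of those in its own colour.

How it is judged:
On the way:
1. with the arm still pushed in, the lamp panel is level and the arm points at the plate (value of joint head between -0.15 and 0.15 rad and y of plate_center in the frame of boom_pivot between -0.04 and 0.04 m and x of plate_center in the frame of boom_pivot above 0 m and value of joint each of mid, inner below 0.02 m), for 0.2 s.
At the end, for the whole second after the job is handed in: Both telescope sections are out at their stops (each over 55 of 60 mm), the lamp panel is level within 0.15 rad, its centre is within 45 mm (seen from above) of the plate's centre, and the fingers still hold the handle (over 1.5 N of contact) with everything at rest (value of joint each of mid, inner above 0.055 m and value of joint head between -0.15 and 0.15 rad and horizontal distance between head_center and plate_center below 0.045 m and contact force between grip and the fingers above 1.5 N and linear speed of grip below 0.01 m/s); the arm keeps its last pose, push and grip.
It fails at once if the plate of cakes is moved more than 20 mm (distance of plate_center from where it was at the start of the episode above 0.02 m).
It fails at once if another thing on the table is moved more than 30 mm (distance of any of cake_a, bowl, jug, jar, pastry_brush, spatula, cup from where it was at the start of the episode above 0.03 m).
It also fails if it takes over 56 s, if anything falls off the work surface, if the arm or the gripper's body presses on something with over 40 N, if the wrist force passes 120 N, or if a joint passes its speed limit or range.

## Working session

There is one attempt and no reset: what is moved stays moved. The work goes in short steps, Python scripts to look and compute and a tool call to move; the robot and the scene stay as the last step left them, time stands still between calls to the robot, and variables do not carry over. Pictures are saved under pics/ and viewed, at most 10 in all, crops included, and the job is handed in when it is done.

Besides the shell and the picture viewer there is one more tool, called after "Request:" as name(argument=value, ...), one argument or row to a line, values as JSON. step_arm: Moves the arm, as the interface text tells. Its arguments: {"type":"object","properties":{"moves":{"type":"array","items":{"type":"object","properties":{"rx":{"type":"number"},"ry":{"type":"number"},"rz":{"type":"number"},"dx":{"type":"number"},"dy":{"type":"number"},"dz":{"type":"number"},"gripper":{"type":"number"}}}},"grip_force":{"type":"number"}},"required":["moves"]}

```bash
mkdir -p pics
cat > h.py <<'E'
import numpy as np, cv2
from scipy.spatial.transform import Rotation as R
from bench import r
def snap(n,f):
    im=r.grab_frame(n); cv2.imwrite(f'pics/{f}.png',im); return im
def ray(n,uv,z):
    c=r.camera_info(n); M=cv2.Rodrigues(np.array(c['rvec'],float))[0]; t=np.array(c['tvec'],float).ravel()
    p=cv2.undistortPoints(np.array([[uv]],float),np.array(c['mtx']),np.array(c['D']))[0,0]
    o=-M.T@t; d=M.T@np.array([p[0],p[1],1]); return o+d*(z-o[2])/d[2]
def proj(n,P):
    c=r.camera_info(n); return cv2.projectPoints(np.array(P,float).reshape(-1,3),np.array(c['rvec'],float),np.array(c['tvec'],float),np.array(c['mtx']),np.array(c['D']))[0].reshape(-1,2)
E
python3 - <<'E'
from h import *
a=snap('top','t0');b=snap('side','s0')
for n in('top','side'):
    c=r.camera_info(n);M=cv2.Rodrigues(np.array(c['rvec'],float))[0];print(n,-M.T@np.array(c['tvec']).ravel())
cv2.imwrite('pics/t0b.png',cv2.resize(a,(800,600)));cv2.imwrite('pics/s0b.png',cv2.resize(b,(800,600)))
o=r.get_obs();print(o['clock'],o['tcp_pos'],R.from_rotvec(o['orientation']).as_matrix().round(3),r.tcp_to_tips,o['grip_width'])
E
```

```text
top [0.26925506 0.00881496 1.29384119]
side [0.27653861 0.94559484 1.09057689]
0.1 [ 0.26869472 -0.61861092  0.21921844] [[ 0.917  0.398 -0.001]
 [ 0.398 -0.917  0.001]
 [-0.    -0.002 -1.   ]] 0.022 0.08547818869187004
```

View pics/t0b.png

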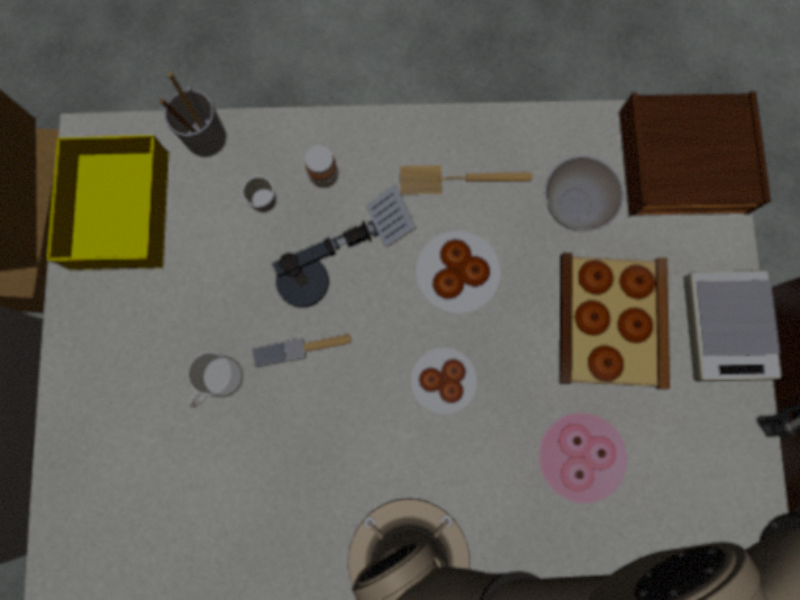

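View pics/s0b.png

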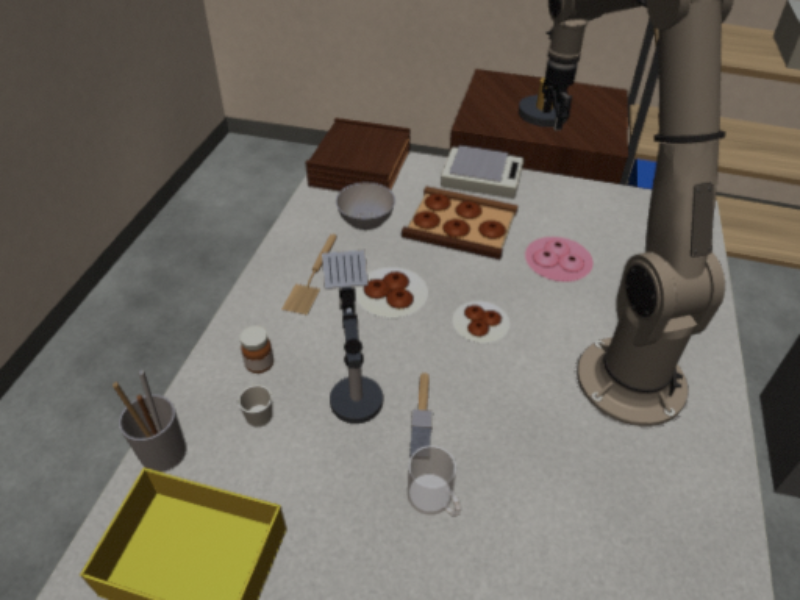

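The plate (larger white) is at about (458,271) in the enlarged top view. The lamp base is at (303,281), the handle at (356,235) and the head at (391,216), with the head apparently tilted up. I'll take closer crops next.

Run:
```python
from h import *
a=cv2.imread('pics/t0.png');b=cv2.imread('pics/s0.png')
A=cv2.resize(a[110:210,165:325],None,fx=5,fy=5,interpolation=cv2.INTER_CUBIC)
B=cv2.resize(b[150:275,195:295],None,fx=4.8,fy=4.8,interpolation=cv2.INTER_CUBIC)
cv2.imwrite('pics/tc.png',cv2.convertScaleAbs(A,alpha=1.6));cv2.imwrite('pics/sc.png',cv2.convertScaleAbs(B,alpha=1.6))
s=.64
for n,u,z in(('plate',(458,271),.013),('base',(303,281),.022),('handle',(356,235),.16),('head',(391,216),.17)):
    print(n,ray('top',np.array(u)*s,z).round(4))
```

```text
plate [ 0.5677 -0.115   0.013 ]
base [0.552  0.2033 0.022 ]
handle [0.6059 0.0847 0.16  ]
head [0.6377 0.0193 0.17  ]
```

View pics/tc.png

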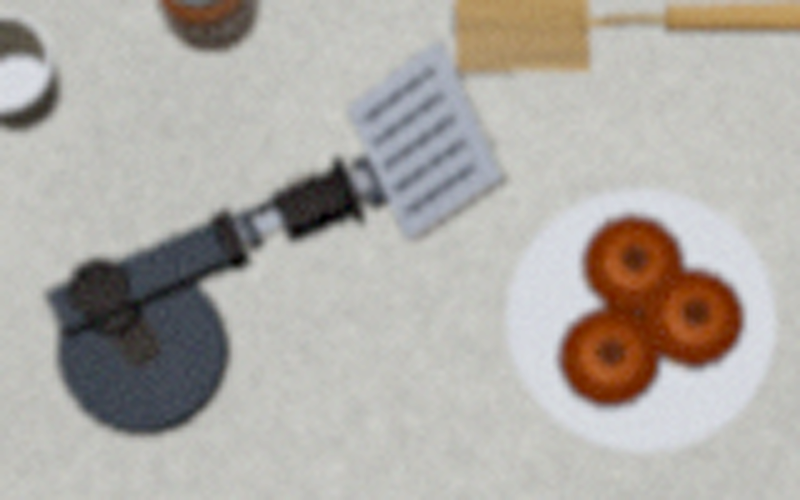

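View pics/sc.png

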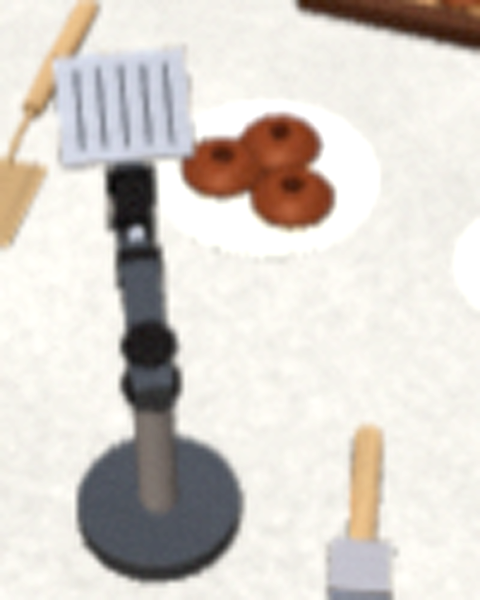

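The crops show the head corners in both views, the base disc at (143,350) and the plate at (641,320) in the top crop. I'll fit the pose from these.

```bash
cat >> h.py <<'E'
from scipy.optimize import least_squares
def head_pts(b,az,t,ext=0):
    c,s=np.cos(az),np.sin(az); o=[]
    for x,y in((8,45),(8,-45),(83,45),(83,-45)):
        X=.166+ext+np.cos(t)*x/1e3-np.sin(t)*.005; Z=.16+np.sin(t)*x/1e3+np.cos(t)*.005; Y=y/1e3
        o.append([b[0]+c*X-s*Y,b[1]+s*X+c*Y,Z])
    return np.array(o)
E
python3 - <<'E'
from h import *
T=lambda p:np.array(p)/5+[165,110]-.4
S=lambda p:np.array(p)/4.8+[195,150]-.4
pl=ray('top',T((641,320)),.010);b0=ray('top',T((143,350)),.022);bs=ray('side',S((160,502)),.022)
print('plate',pl,'base',b0,bs, 'side plate',ray('side',S((272,177)),.01))
# +y is left of arm pointing outward
tt=T([(348,108),(413,238),(440,42),(507,178)]); ss=S([(193,155),(62,165),(185,47),(55,60)])
ss=ss[[1,0,3,2]]
f=lambda v:np.r_[(proj('top',head_pts(v[:2],v[2],v[3]))-tt).ravel(),(proj('side',head_pts(v[:2],v[2],v[3]))-ss).ravel(),(v[:2]-b0[:2])*500]
for t0 in(0.2,.9):
    for order in (0,):
        q=least_squares(f,[*b0[:2],-1.1,t0]);print(q.x,q.cost,f(q.x).round(1))
d=pl[:2]-q.x[:2];print('plate az',np.arctan2(d[1],d[0]),np.hypot(*d))
E
```

```text
plate [ 0.56791117 -0.11419152  0.01      ] base [0.55282221 0.20564    0.022     ] [0.54978166 0.2111712  0.022     ] side plate [ 0.56193869 -0.11637713  0.01      ]
[ 0.55286213  0.20517906 -1.17242211  0.62170488] 3.401510849831484 [-0.4  0.1 -0.8  1.6  0.4 -0.4  0.3  0.7 -0.5  0.   0.1 -0.4 -1.1 -0.7
 -0.5 -0.4  0.  -0.2]
[ 0.55286214  0.20517905 -1.17242213  0.62170548] 3.401510849819617 [-0.4  0.1 -0.8  1.6  0.4 -0.4  0.3  0.7 -0.5  0.   0.1 -0.4 -1.1 -0.7
 -0.5 -0.4  0.  -0.2]
plate az -1.523710226974095 0.3197249344345244
```

Request:
step_arm(
  moves=[
    {"rz":-9.9,"dz":-10,"gripper":-1},
    {"rz":-9.9,"dz":-10,"gripper":-1},
    {"rz":-9.9,"dz":-10,"gripper":-1},
    {"rz":-9.9,"dz":-10,"gripper":-1},
    {"rz":-9.9,"dz":-10,"gripper":-1},
    {"rz":-9.9,"dz":-10,"gripper":-1},
    {"rz":-9.9,"dz":-10,"gripper":-1},
    {"rz":-9.9,"dz":-10,"gripper":-1},
    {"rz":-9.9,"gripper":-1},
    {"gripper":-1},
  ],
)

```text
invalid input at $.moves[0]: expected keys rx, ry, rz, dx, dy, dz, gripper
```

Request:
step_arm(
  moves=[
    {"dx":26.6,"dy":36.3},
    {"dx":26.6,"dy":36.3},
    {"dx":26.6,"dy":36.3},
    {"dx":26.6,"dy":36.3},
    {"dx":26.6,"dy":36.3},
    {"dx":26.6,"dy":36.3},
    {"dx":26.6,"dy":36.3},
    {"dx":26.6,"dy":36.3},
    {"dx":26.6,"dy":36.3},
    {"dx":26.6,"dy":36.3},
    {"dx":26.6,"dy":36.3},
    {"dx":26.6,"dy":36.3},
    {"dx":26.6,"dy":36.3},
    {"dx":26.6,"dy":36.3},
    {"dx":26.6,"dy":36.3},
    {"dx":26.6,"dy":36.3},
    {},
  ],
)

```text
invalid input at $.moves[0]: expected keys rx, ry, rz, dx, dy, dz, gripper
```

```bash
cat >> h.py <<'E'
def go(P,yaw):
    "shift in tool axes (mm) to P and rz (deg) to tool-x yaw"
    o=r.get_obs(); M=R.from_rotvec(o['orientation']).as_matrix()
    y=np.degrees(np.arctan2(M[1,0],M[0,0]))
    print('clk',o['clock'],'tcp',np.round(o['tcp_pos'],4),'yaw',y.round(2),'zax',M[:,2].round(3),'w',o['grip_width'],'F',np.round(o['contact_force'],1),'gf',o['gripper_force'])
    print('tool shift',(M.T@(np.array(P)-o['tcp_pos'])*1e3).round(1),'rz',(y-yaw).round(2))
B=np.array([.5525,.2055]); PL=np.array([.5665,-.1145])
def at(az,rad,z): return [B[0]+rad*np.cos(az),B[1]+rad*np.sin(az),z]
E
python3 - <<'E'
from h import *
go(at(-1.172,.166+.058,.3),112.8)
E
```

```text
clk 0.1 tcp [ 0.2687 -0.6186  0.2192] yaw 23.48 zax [-0.001  0.001 -1.   ] w 0.08547818869187004 F [-0.5  0.7 -1.1] gf 0.0
tool shift [ 586.2 -418.9  -80.2] rz -89.32
```

All seven keys are required in every row.

Request:
step_arm(
  moves=[
    {"rx":0,"ry":0,"rz":-9.9,"dx":0,"dy":0,"dz":-10,"gripper":-1},
    {"rx":0,"ry":0,"rz":-9.9,"dx":0,"dy":0,"dz":-10,"gripper":-1},
    {"rx":0,"ry":0,"rz":-9.9,"dx":0,"dy":0,"dz":-10,"gripper":-1},
    {"rx":0,"ry":0,"rz":-9.9,"dx":0,"dy":0,"dz":-10,"gripper":-1},
    {"rx":0,"ry":0,"rz":-9.9,"dx":0,"dy":0,"dz":-10,"gripper":-1},
    {"rx":0,"ry":0,"rz":-9.9,"dx":0,"dy":0,"dz":-10,"gripper":-1},
    {"rx":0,"ry":0,"rz":-9.9,"dx":0,"dy":0,"dz":-10,"gripper":-1},
    {"rx":0,"ry":0,"rz":-9.9,"dx":0,"dy":0,"dz":-10,"gripper":-1},
    {"rx":0,"ry":0,"rz":-9.9,"dx":0,"dy":0,"dz":0,"gripper":-1},
    {"rx":0,"ry":0,"rz":0,"dx":0,"dy":0,"dz":0,"gripper":-1},
  ],
)

```text
clock: 1.35
tcp_pos: [0.2687, -0.619, 0.2996]
orientation: [-1.745, -2.611, -0.001]
contact_force: [-0.0, 0.3, 0.3]
grip_width: 0.0
gripper_force: 0.0
```

Request:
step_arm(
  moves=[
    {"rx":0,"ry":0,"rz":0,"dx":26.6,"dy":36.3,"dz":0,"gripper":-1},
    {"rx":0,"ry":0,"rz":0,"dx":26.6,"dy":36.3,"dz":0,"gripper":-1},
    {"rx":0,"ry":0,"rz":0,"dx":26.6,"dy":36.3,"dz":0,"gripper":-1},
    {"rx":0,"ry":0,"rz":0,"dx":26.6,"dy":36.3,"dz":0,"gripper":-1},
    {"rx":0,"ry":0,"rz":0,"dx":26.6,"dy":36.3,"dz":0,"gripper":-1},
    {"rx":0,"ry":0,"rz":0,"dx":26.6,"dy":36.3,"dz":0,"gripper":-1},
    {"rx":0,"ry":0,"rz":0,"dx":26.6,"dy":36.3,"dz":0,"gripper":-1},
    {"rx":0,"ry":0,"rz":0,"dx":26.6,"dy":36.3,"dz":0,"gripper":-1},
    {"rx":0,"ry":0,"rz":0,"dx":26.6,"dy":36.3,"dz":0,"gripper":-1},
    {"rx":0,"ry":0,"rz":0,"dx":26.6,"dy":36.3,"dz":0,"gripper":-1},
    {"rx":0,"ry":0,"rz":0,"dx":26.6,"dy":36.3,"dz":0,"gripper":-1},
    {"rx":0,"ry":0,"rz":0,"dx":26.6,"dy":36.3,"dz":0,"gripper":-1},
    {"rx":0,"ry":0,"rz":0,"dx":26.6,"dy":36.3,"dz":0,"gripper":-1},
    {"rx":0,"ry":0,"rz":0,"dx":26.6,"dy":36.3,"dz":0,"gripper":-1},
    {"rx":0,"ry":0,"rz":0,"dx":26.6,"dy":36.3,"dz":0,"gripper":-1},
    {"rx":0,"ry":0,"rz":0,"dx":26.6,"dy":36.3,"dz":0,"gripper":-1},
    {"rx":0,"ry":0,"rz":0,"dx":0,"dy":0,"dz":0,"gripper":-1},
  ],
)

```text
clock: 3.48
tcp_pos: [0.6423, 0.0019, 0.2994]
orientation: [-1.739, -2.614, -0.003]
contact_force: [-0.3, -1.2, -0.0]
grip_width: 0.0
gripper_force: 0.0
```

Run:
```python
from h import *
go(at(-1.172,.166+.058,.187),112.8)
```

```text
clk 3.475 tcp [0.6423 0.0019 0.2994] yaw 112.74 zax [-0.001  0.003 -1.   ] w 1.746430211400564e-05 F [-0.3 -1.2 -0. ] gf 0.0
tool shift [ -1.9  -3.7 112.4] rz -0.06
```

Request:
step_arm(
  moves=[
    {"rx":0,"ry":0,"rz":0,"dx":-2,"dy":-4,"dz":30,"gripper":-1},
    {"rx":0,"ry":0,"rz":0,"dx":0,"dy":0,"dz":30,"gripper":-1},
    {"rx":0,"ry":0,"rz":0,"dx":0,"dy":0,"dz":12,"gripper":-1},
    {"rx":0,"ry":0,"rz":0,"dx":0,"dy":0,"dz":5,"gripper":-1},
    {"rx":0,"ry":0,"rz":0,"dx":0,"dy":0,"dz":5,"gripper":-1},
    {"rx":0,"ry":0,"rz":0,"dx":0,"dy":0,"dz":5,"gripper":-1},
    {"rx":0,"ry":0,"rz":0,"dx":0,"dy":0,"dz":5,"gripper":-1},
    {"rx":0,"ry":0,"rz":0,"dx":0,"dy":0,"dz":5,"gripper":-1},
    {"rx":0,"ry":0,"rz":0,"dx":0,"dy":0,"dz":5,"gripper":-1},
    {"rx":0,"ry":0,"rz":0,"dx":0,"dy":0,"dz":5,"gripper":-1},
    {"rx":0,"ry":0,"rz":0,"dx":0,"dy":0,"dz":3,"gripper":-1},
    {"rx":0,"ry":0,"rz":0,"dx":0,"dy":0,"dz":2,"gripper":-1},
    {"rx":0,"ry":0,"rz":0,"dx":0,"dy":0,"dz":0,"gripper":-1},
  ],
)

```text
clock: 5.1
tcp_pos: [0.6384, -0.0057, 0.1877]
orientation: [-1.742, -2.613, -0.0]
contact_force: [-0.3, 0.2, 1.0]
grip_width: -0.0002
gripper_force: 0.5
```

Run:
```python
from h import *
go(at(-1.172,.166+.058,.187),112.8)
b=snap('side','s1');a=snap('top','t1')
B_=cv2.resize(b[140:240,195:295],None,fx=5,fy=5,interpolation=cv2.INTER_CUBIC)
cv2.imwrite('pics/sc1.png',cv2.convertScaleAbs(B_,alpha=1.6))
```

```text
clk 5.1 tcp [ 0.6384 -0.0057  0.1877] yaw 112.63 zax [-0.001  0.001 -1.   ] w -0.00018229327123166748 F [-0.3  0.2  1. ] gf 0.5281812767498195
tool shift [4.  2.8 0.7] rz -0.17
```

View pics/sc1.png

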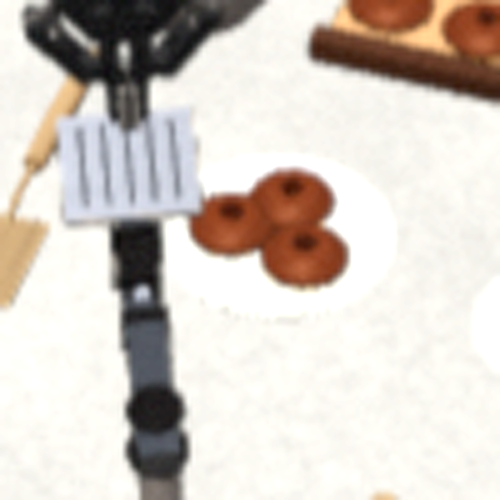

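Fingertips rest on the outer edge of the panel. Panel corners in the crop are (65,222), (200,212), (58,117) and (190,107). I'll fit the tilt from those.

Run:
```python
from h import *
s=np.array([(65,222),(200,212),(58,117),(190,107)])/5+[195,140]-.4
q=least_squares(lambda v:np.r_[(proj('side',head_pts(v[:2],v[2],v[3]))-s).ravel(),(v[:2]-B)*300],[*B,-1.17,.1]);print(q.x,q.cost)
go(at(-1.172,.13,.25),112.8)
```

```text
[ 0.55268946  0.2063428  -1.17987718  0.39383475] 0.5247179188492438
clk 5.2 tcp [ 0.6384 -0.0057  0.1878] yaw 112.62 zax [-0.001  0.001 -1.   ] w 0.0002214282106878028 F [-0.2  0.5  0.8] gf 0.4548437590710819
tool shift [ 98.1   2.4 -62.1] rz -0.18
```

Run:
```python
from h import *
a=cv2.imread('pics/t1.png');b=cv2.imread('pics/s1.png')
A=cv2.resize(a[105:175,200:280],None,fx=6,fy=6,interpolation=cv2.INTER_CUBIC)
C=cv2.resize(b[145:195,200:260],None,fx=8,fy=8,interpolation=cv2.INTER_CUBIC)
V=np.zeros((420,960,3),np.uint8);V[:420,:480]=A[:420];V[:400,480:]=C
cv2.imwrite('pics/c1.png',cv2.resize(cv2.convertScaleAbs(V,alpha=1.7),(800,350)))
for z in(.155,.166,.175,.19): print(z,((proj('side',[.6384,-.0057,z])-[195,140])*5).round(),((proj('top',[.6384,-.0057,z])-[200,105])*5).round())
for t in(0,.2,.4): print(t,((proj('side',head_pts(B,-1.175,t))-[195,140]+.4)*5).round().tolist(),((proj('top',head_pts(B,-1.175,t))-[200,105]+.4)*5).round().tolist())
```

```text
0.155 [[128. 168.]] [[295. 172.]]
0.166 [[128. 156.]] [[295. 166.]]
0.175 [[127. 146.]] [[295. 161.]]
0.19 [[126. 129.]] [[295. 153.]]
0 [[63.0, 222.0], [202.0, 209.0], [57.0, 144.0], [191.0, 133.0]] [[178.0, 134.0], [241.0, 271.0], [297.0, 84.0], [360.0, 220.0]]
0.2 [[63.0, 221.0], [202.0, 209.0], [56.0, 129.0], [190.0, 117.0]] [[176.0, 134.0], [239.0, 271.0], [292.0, 75.0], [357.0, 213.0]]
0.4 [[63.0, 221.0], [202.0, 209.0], [54.0, 117.0], [191.0, 106.0]] [[174.0, 134.0], [237.0, 272.0], [283.0, 70.0], [349.0, 209.0]]
```

View pics/c1.png

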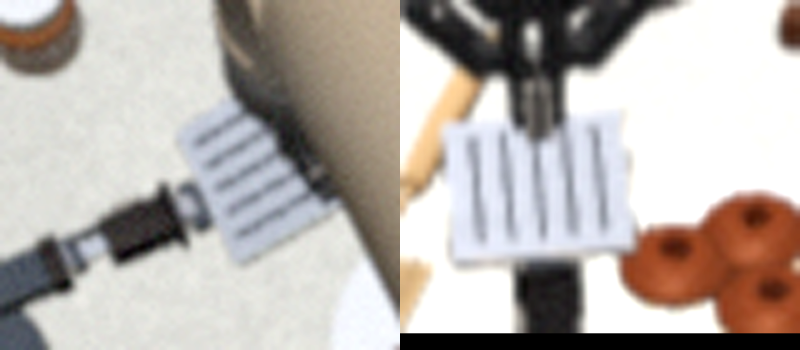

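Panel tilt is still about 0.4, so the fingertips are evidently less far ahead than assumed. I'll push further and measure the far edge by image code.

Request:
step_arm(
  moves=[
    {"rx":0,"ry":0,"rz":0,"dx":0,"dy":0,"dz":4,"gripper":-1},
    {"rx":0,"ry":0,"rz":0,"dx":0,"dy":0,"dz":4,"gripper":-1},
    {"rx":0,"ry":0,"rz":0,"dx":0,"dy":0,"dz":4,"gripper":-1},
    {"rx":0,"ry":0,"rz":0,"dx":0,"dy":0,"dz":0,"gripper":-1},
  ],
)

```text
clock: 5.7
tcp_pos: [0.6387, -0.0066, 0.1756]
orientation: [-1.743, -2.613, 0.001]
contact_force: [0.8, 0.8, 0.4]
grip_width: -0.0001
gripper_force: 0.3
```

```bash
cat >> h.py <<'E'
def tilt(f,az,ext=0):
    "head tilt from panel far edge in side view (bluish panel against table), either side of the middle"
    b=snap('side',f).astype(float); d=cv2.GaussianBlur(b[:,:,0]-b[:,:,2],(3,3),0)
    H=head_pts(B,az,0,ext)
    for k in(.15,.82):
        out=[]
        for t in np.arange(-.5,.8,.05):
            h=head_pts(B,az,t,ext); n=h[0]*(1-k)+h[1]*k; fa=h[2]*(1-k)+h[3]*k
            u=proj('side',fa)[0]; out.append((round(t,2),int(d[int(round(u[1])),int(round(u[0]))])))
        print(k,out)
E
python3 - <<'E'
from h import *
go(at(-1.172,.13,.25),112.8)
b=cv2.imread('pics/s1.png').astype(int)
for x in(80,175): print([tuple(b[y,195+x//5]) for y in range(157,190,3)])
tilt('s2',-1.175)
E
```

```text
clk 5.7 tcp [ 0.6387 -0.0066  0.1756] yaw 112.57 zax [-0.001  0.    -1.   ] w -6.088864012528496e-05 F [0.8 0.8 0.4] gf 0.3074356948491186
tool shift [ 99.    2.4 -74.4] rz -0.23
[(np.int64(55), np.int64(77), np.int64(98)), (np.int64(107), np.int64(115), np.int64(120)), (np.int64(149), np.int64(144), np.int64(143)), (np.int64(114), np.int64(106), np.int64(103)), (np.int64(105), np.int64(97), np.int64(94)), (np.int64(98), np.int64(91), np.int64(88)), (np.int64(102), np.int64(95), np.int64(93)), (np.int64(111), np.int64(104), np.int64(101)), (np.int64(138), np.int64(129), np.int64(126)), (np.int64(113), np.int64(113), np.int64(116)), (np.int64(157), np.int64(161), np.int64(162))]
[(np.int64(151), np.int64(154), np.int64(157)), (np.int64(151), np.int64(156), np.int64(156)), (np.int64(142), np.int64(133), np.int64(130)), (np.int64(137), np.int64(129), np.int64(125)), (np.int64(125), np.int64(117), np.int64(114)), (np.int64(113), np.int64(105), np.int64(102)), (np.int64(98), np.int64(91), np.int64(89)), (np.int64(103), np.int64(96), np.int64(92)), (np.int64(139), np.int64(131), np.int64(1
[... 656 characters left out ...]
, (np.float64(0.65), -45), (np.float64(0.7), -45), (np.float64(0.75), -45)]
0.82 [(np.float64(-0.5), 10), (np.float64(-0.45), 10), (np.float64(-0.4), 10), (np.float64(-0.35), 10), (np.float64(-0.3), 10), (np.float64(-0.25), 10), (np.float64(-0.2), 10), (np.float64(-0.15), 10), (np.float64(-0.1), 10), (np.float64(-0.05), 10), (np.float64(-0.0), 10), (np.float64(0.05), 10), (np.float64(0.1), 10), (np.float64(0.15), 9), (np.float64(0.2), 3), (np.float64(0.25), 3), (np.float64(0.3), -2), (np.float64(0.35), -2), (np.float64(0.4), -5), (np.float64(0.45), -5), (np.float64(0.5), -5), (np.float64(0.55), -5), (np.float64(0.6), -5), (np.float64(0.65), -5), (np.float64(0.7), -5), (np.float64(0.75), -5)]
```

Request:
step_arm(
  moves=[
    {"rx":0,"ry":0,"rz":0,"dx":0,"dy":0,"dz":5,"gripper":-1},
    {"rx":0,"ry":0,"rz":0,"dx":0,"dy":0,"dz":5,"gripper":-1},
    {"rx":0,"ry":0,"rz":0,"dx":0,"dy":0,"dz":3,"gripper":-1},
    {"rx":0,"ry":0,"rz":0,"dx":0,"dy":0,"dz":0,"gripper":-1},
  ],
)

```text
clock: 6.25
tcp_pos: [0.6387, -0.0065, 0.1627]
orientation: [-1.743, -2.613, 0.0]
contact_force: [0.7, -0.1, 0.5]
grip_width: 0.0
gripper_force: 0.3
```

Run:
```python
from h import *
go(at(-1.172,.13,.25),112.8)
tilt('s3',-1.175)
b=cv2.imread('pics/s3.png')
cv2.imwrite('pics/c3.png',cv2.convertScaleAbs(cv2.resize(b[140:200,200:265],None,fx=9,fy=9,interpolation=cv2.INTER_CUBIC),alpha=1.6))
```

```text
clk 6.25 tcp [ 0.6387 -0.0065  0.1627] yaw 112.58 zax [-0.001  0.    -1.   ] w 4.8184682786734485e-05 F [ 0.7 -0.1  0.5] gf 0.31381767068523914
tool shift [ 98.9   2.4 -87.3] rz -0.22
0.15 [(np.float64(-0.5), 10), (np.float64(-0.45), 11), (np.float64(-0.4), 11), (np.float64(-0.35), 10), (np.float64(-0.3), 10), (np.float64(-0.25), 10), (np.float64(-0.2), 10), (np.float64(-0.15), 10), (np.float64(-0.1), 10), (np.float64(-0.05), 10), (np.float64(-0.0), 8), (np.float64(0.05), 2), (np.float64(0.1), -3), (np.float64(0.15), -3), (np.float64(0.2), -5), (np.float64(0.25), -7), (np.float64(0.3), -7), (np.float64(0.35), -10), (np.float64(0.4), -10), (np.float64(0.45), -13), (np.float64(0.5), -32), (np.float64(0.55), -33), (np.float64(0.6), -33), (np.float64(0.65), -33), (np.float64(0.7), -33), (np.float64(0.75), -33)]
0.82 [(np.float64(-0.5), 10), (np.float64(-0.45), 10), (np.float64(-0.4), 11), (np.float64(-0.35), 10), (np.float64(-0.3), 10), (np.float64(-0.25), 10), (np.float64(-0.2), 10), (np.float64(-0.15), 10), (np.float64(-0.1), 10), (np.float64(-0.05), 10), (np.float64(-0.0), 10), (np.float64(0.05), 8), (np.float64(0.1), 2), (np.float64(0.15), -3), (np.float64(0.2), -5), (np.float64(0.25), -5), (np.float64(0.3), -4), (np.float64(0.35), -4), (np.float64(0.4), -3), (np.float64(0.45), -3), (np.float64(0.5), -2), (np.float64(0.55), -2), (np.float64(0.6), -2), (np.float64(0.65), -1), (np.float64(0.7), -1), (np.float64(0.75), -1)]
```

View pics/c3.png

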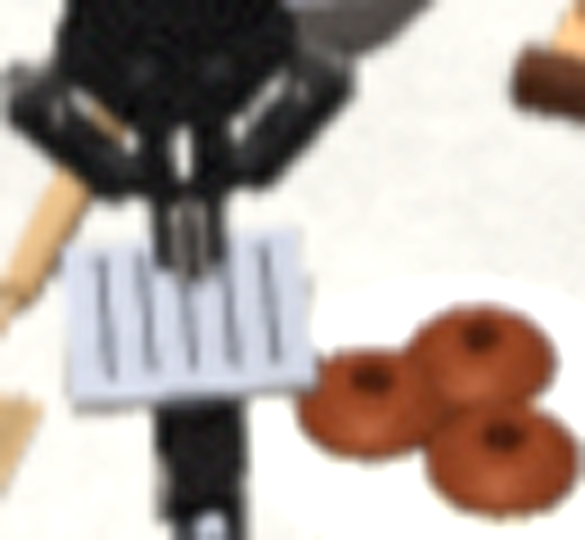

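Tilt is now about 0.07. One last 3 mm nudge, then I'll lift, open and go above the handle.

Request:
step_arm(
  moves=[
    {"rx":0,"ry":0,"rz":0,"dx":0,"dy":0,"dz":3,"gripper":-1},
    {"rx":0,"ry":0,"rz":0,"dx":0,"dy":0,"dz":0,"gripper":-1},
    {"rx":0,"ry":0,"rz":0,"dx":0,"dy":0,"dz":-20,"gripper":-1},
    {"rx":0,"ry":0,"rz":0,"dx":0,"dy":0,"dz":-40,"gripper":-1},
    {"rx":0,"ry":0,"rz":0,"dx":0,"dy":0,"dz":-40,"gripper":1},
    {"rx":0,"ry":0,"rz":0,"dx":33,"dy":0,"dz":0,"gripper":1},
    {"rx":0,"ry":0,"rz":0,"dx":33,"dy":0,"dz":0,"gripper":1},
    {"rx":0,"ry":0,"rz":0,"dx":33,"dy":0,"dz":0,"gripper":1},
    {"rx":0,"ry":0,"rz":0,"dx":0,"dy":0,"dz":0,"gripper":1},
    {"rx":0,"ry":0,"rz":0,"dx":0,"dy":0,"dz":0,"gripper":1},
  ],
)

```text
clock: 7.55
tcp_pos: [0.6013, 0.0844, 0.261]
orientation: [1.743, 2.612, 0.0]
contact_force: [0.0, -0.1, 0.9]
grip_width: 0.0853
gripper_force: 0.0
```

Run:
```python
from h import *
go(at(-1.172,.13,.16),112.8)
tilt('s4',-1.175)
o=r.get_obs();M=R.from_rotvec(o['orientation']).as_matrix();p=np.array(o['tcp_pos'])
b=cv2.imread('pics/s4.png')
for sgn in(1,-1):
    u=proj('side',p+M@[0,sgn*.043,.0])[0];cv2.circle(b,tuple(int(v) for v in u.round()),1,(0,0,255),-1)
    u=proj('side',p+M@[0,sgn*.043,.022])[0];cv2.circle(b,tuple(int(v) for v in u.round()),1,(0,255,0),-1)
for X in(.11,.15):
    u=proj('side',at(-1.172,X,.175))[0];cv2.circle(b,tuple(int(v) for v in u.round()),0,(255,0,255),-1)
cv2.imwrite('pics/c4.png',cv2.convertScaleAbs(cv2.resize(b[120:215,180:280],None,fx=6,fy=6,interpolation=cv2.INTER_CUBIC),alpha=2))
```

```text
clk 7.55 tcp [0.6013 0.0844 0.261 ] yaw 112.56 zax [ 0.001 -0.    -1.   ] w 0.08530240932022205 F [ 0.  -0.1  0.9] gf 0.0
tool shift [  0.7   2.  101. ] rz -0.24
0.15 [(np.float64(-0.5), 11), (np.float64(-0.45), 11), (np.float64(-0.4), 10), (np.float64(-0.35), 11), (np.float64(-0.3), 10), (np.float64(-0.25), 11), (np.float64(-0.2), 10), (np.float64(-0.15), 10), (np.float64(-0.1), 10), (np.float64(-0.05), 10), (np.float64(-0.0), 8), (np.float64(0.05), 2), (np.float64(0.1), -3), (np.float64(0.15), -3), (np.float64(0.2), -6), (np.float64(0.25), -7), (np.float64(0.3), -7), (np.float64(0.35), -10), (np.float64(0.4), -10), (np.float64(0.45), -17), (np.float64(0.5), -35), (np.float64(0.55), -45), (np.float64(0.6), -45), (np.float64(0.65), -45), (np.float64(0.7), -45), (np.float64(0.75), -45)]
0.82 [(np.float64(-0.5), 10), (np.float64(-0.45), 11), (np.float64(-0.4), 10), (np.float64(-0.35), 10), (np.float64(-0.3), 10), (np.float64(-0.25), 10), (np.float64(-0.2), 10), (np.float64(-0.15), 10), (np.float64(-0.1), 10), (np.float64(-0.05), 10), (np.float64(-0.0), 8), (np.float64(0.05), 1), (np.float64(0.1), -4), (np.float64(0.15), -6), (np.float64(0.2), -6), (np.float64(0.25), -6), (np.float64(0.3), -6), (np.float64(0.35), -6), (np.float64(0.4), -5), (np.float64(0.45), -5), (np.float64(0.5), -5), (np.float64(0.55), -5), (np.float64(0.6), -5), (np.float64(0.65), -5), (np.float64(0.7), -5), (np.float64(0.75), -5)]
```

View pics/c4.png

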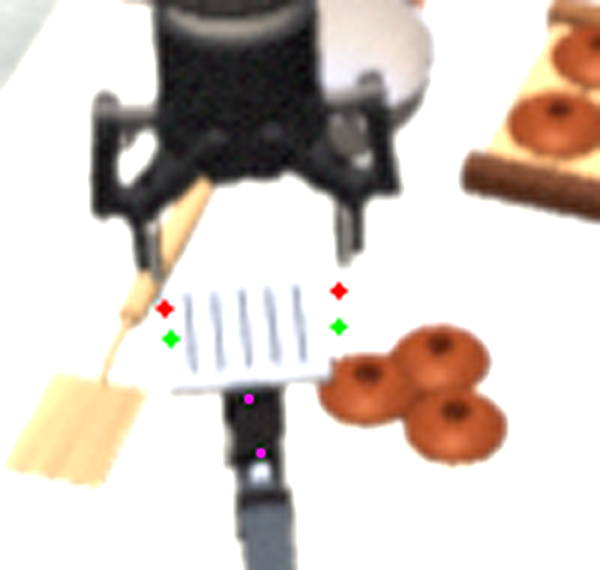

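The actual fingertips sit about 27 mm above where the reported TCP says, and the contact height with the panel agrees. I'll check the lateral position in the top view.

Run:
```python
from h import *
a=snap('top','t4')
o=r.get_obs();M=R.from_rotvec(o['orientation']).as_matrix();p=np.array(o['tcp_pos'])
for z,col in((0,(0,0,255)),(-.02,(0,255,0))):
  for sgn in(1,-1):
    u=proj('top',p+M@[0,sgn*.043,z])[0];cv2.circle(a,tuple(int(v) for v in u.round()),0,col,-1)
for X in(.11,.15,.249):
    u=proj('top',at(-1.172,X,.16))[0];cv2.circle(a,tuple(int(v) for v in u.round()),0,(255,0,255),-1)
A=cv2.convertScaleAbs(cv2.resize(a[90:190,175:285],None,fx=5,fy=5,interpolation=cv2.INTER_CUBIC),alpha=2.2)
cv2.imwrite('pics/c5.png',A)
```

```text
(no output)
```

View pics/c5.png

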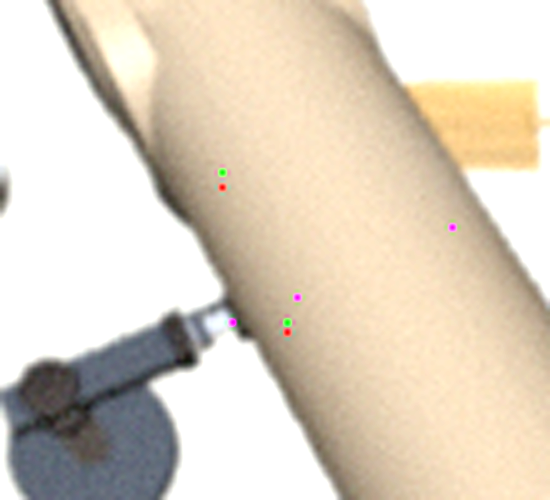

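Run:
```python
from h import *
for z in(.27,.2815,.29):
  a=ray('side',(205-.4,165.8),z);b=ray('side',(237.5-.4,163.7),z);m=(a+b)/2
  print(z,m.round(4),np.hypot(*(a-b)[:2]).round(4),np.degrees(np.arctan2(*(a-b)[1::-1])))
# shut tip in s3 crop (190,275)/9+(200,140)
print(ray('side',(221.1-.4,170.5),.168),'tcp',.6387,-.0065)
```

```text
0.27 [0.6057 0.0734 0.27  ] 0.0977 20.999838202439918
0.2815 [0.6011 0.0856 0.2815] 0.0963 20.999838202439868
0.29 [0.5977 0.0947 0.29  ] 0.0953 20.999838202439847
[ 0.63822733 -0.00733559  0.168     ] tcp 0.6387 -0.0065
```

The lateral position agrees, so it is a pure height offset of about 27 mm. I'll descend to TCP z of about 0.136 and grip.

Request:
step_arm(
  moves=[
    {"rx":0,"ry":0,"rz":0,"dx":0,"dy":2,"dz":25,"gripper":1},
    {"rx":0,"ry":0,"rz":0,"dx":0,"dy":0,"dz":25,"gripper":1},
    {"rx":0,"ry":0,"rz":0,"dx":0,"dy":0,"dz":20,"gripper":1},
    {"rx":0,"ry":0,"rz":0,"dx":0,"dy":0,"dz":10,"gripper":1},
    {"rx":0,"ry":0,"rz":0,"dx":0,"dy":0,"dz":10,"gripper":1},
    {"rx":0,"ry":0,"rz":0,"dx":0,"dy":0,"dz":10,"gripper":1},
    {"rx":0,"ry":0,"rz":0,"dx":0,"dy":0,"dz":10,"gripper":1},
    {"rx":0,"ry":0,"rz":0,"dx":0,"dy":0,"dz":10,"gripper":1},
    {"rx":0,"ry":0,"rz":0,"dx":0,"dy":0,"dz":5,"gripper":1},
    {"rx":0,"ry":0,"rz":0,"dx":0,"dy":0,"dz":0,"gripper":1},
  ],
)

```text
clock: 8.9
tcp_pos: [0.6025, 0.0856, 0.1347]
orientation: [-1.743, -2.613, 0.001]
contact_force: [-0.9, 0.5, 0.0]
grip_width: 0.0855
gripper_force: 0.0
```

Request:
step_arm(
  grip_force=40,
  moves=[
    {"rx":0,"ry":0,"rz":0,"dx":0,"dy":0,"dz":0,"gripper":-1},
    {"rx":0,"ry":0,"rz":0,"dx":0,"dy":0,"dz":0,"gripper":-1},
    {"rx":0,"ry":0,"rz":0,"dx":0,"dy":0,"dz":0,"gripper":-1},
    {"rx":0,"ry":0,"rz":0,"dx":0,"dy":0,"dz":0,"gripper":-1},
    {"rx":0,"ry":0,"rz":0,"dx":0,"dy":0,"dz":0,"gripper":-1},
    {"rx":0,"ry":0,"rz":0,"dx":0,"dy":0,"dz":0,"gripper":-1},
  ],
)

```text
clock: 9.65
tcp_pos: [0.6033, 0.0857, 0.1356]
orientation: [1.743, 2.612, 0.001]
contact_force: [0.9, -1.8, 4.4]
grip_width: 0.025
gripper_force: 46.6
```

Run:
```python
from h import *
go(at(-1.172,.13,.136),112.8)
d=PL-B;az=np.arctan2(d[1],d[0]);print(az,np.hypot(*d))
o=r.get_obs();p=np.array(o['tcp_pos'])
q=p[:2]-B;print('now az',np.arctan2(q[1],q[0]),np.hypot(*q))
```

```text
clk 9.65 tcp [0.6033 0.0857 0.1356] yaw 112.57 zax [ 0.001  0.    -1.   ] w 0.025039881627251806 F [ 0.9 -1.8  4.4] gf 46.5701038017869
tool shift [ 0.1 -0.2 -0.4] rz -0.23
-1.527074208193309 0.3203061035946708
now az -1.1702073166856857 0.1301503027408313
```

Grip width is 25 mm, so the button is pressed flush. Now swinging −20.4° along the arc (radius 130 mm).

Request:
step_arm(
  moves=[
    {"rx":0,"ry":0,"rz":1.7,"dx":0,"dy":-3.86,"dz":0,"gripper":-1},
    {"rx":0,"ry":0,"rz":1.7,"dx":0,"dy":-3.86,"dz":0,"gripper":-1},
    {"rx":0,"ry":0,"rz":1.7,"dx":0,"dy":-3.86,"dz":0,"gripper":-1},
    {"rx":0,"ry":0,"rz":1.7,"dx":0,"dy":-3.86,"dz":0,"gripper":-1},
    {"rx":0,"ry":0,"rz":1.7,"dx":0,"dy":-3.86,"dz":0,"gripper":-1},
    {"rx":0,"ry":0,"rz":1.7,"dx":0,"dy":-3.86,"dz":0,"gripper":-1},
    {"rx":0,"ry":0,"rz":1.7,"dx":0,"dy":-3.86,"dz":0,"gripper":-1},
    {"rx":0,"ry":0,"rz":1.7,"dx":0,"dy":-3.86,"dz":0,"gripper":-1},
    {"rx":0,"ry":0,"rz":1.7,"dx":0,"dy":-3.86,"dz":0,"gripper":-1},
    {"rx":0,"ry":0,"rz":1.7,"dx":0,"dy":-3.86,"dz":0,"gripper":-1},
    {"rx":0,"ry":0,"rz":1.7,"dx":0,"dy":-3.86,"dz":0,"gripper":-1},
    {"rx":0,"ry":0,"rz":1.7,"dx":0,"dy":-3.86,"dz":0,"gripper":-1},
    {"rx":0,"ry":0,"rz":0,"dx":0,"dy":0,"dz":0,"gripper":-1},
    {"rx":0,"ry":0,"rz":0,"dx":0,"dy":0,"dz":0,"gripper":-1},
    {"rx":0,"ry":0,"rz":0,"dx":0,"dy":0,"dz":0,"gripper":-1},
  ],
)

```text
clock: 11.52
tcp_pos: [0.558, 0.0759, 0.1354]
orientation: [-2.179, -2.263, -0.002]
contact_force: [-1.1, 1.7, 5.5]
grip_width: 0.0255
gripper_force: 46.7
```

Run:
```python
from h import *
az=-1.527
go(at(az,.13,.136),180+np.degrees(az))
p=np.array(r.get_obs()['tcp_pos']);q=p[:2]-B;print('now az',np.arctan2(q[1],q[0]),np.hypot(*q))
go(at(az,.252,.136),180+np.degrees(az))
tilt('s6',-1.527)
print(ray('top',np.array((293.2,174))-.4,.010))
```

```text
clk 11.525 tcp [0.558  0.0759 0.1354] yaw 92.16 zax [ 0.001  0.001 -1.   ] w 0.025490262739243985 F [-1.1  1.7  5.5] gf 46.74037590622902
tool shift [-0.2  0.2 -0.6] rz -0.35
now az -1.5286014654219857 0.12975694103284244
clk 11.525 tcp [0.558  0.0759 0.1354] yaw 92.16 zax [ 0.001  0.001 -1.   ] w 0.025490262739243985 F [-1.1  1.7  5.5] gf 46.74037590622902
tool shift [-122.2    1.    -0.7] rz -0.35
0.15 [(np.float64(-0.5), 0), (np.float64(-0.45), 0), (np.float64(-0.4), 0), (np.float64(-0.35), 1), (np.float64(-0.3), 1), (np.float64(-0.25), 0), (np.float64(-0.2), 0), (np.float64(-0.15), 0), (np.float64(-0.1), 0), (np.float64(-0.05), 0), (np.float64(-0.0), 0), (np.float64(0.05), 0), (np.float64(0.1), 0), (np.float64(0.15), 0), (np.float64(0.2), 0), (np.float64(0.25), -2), (np.float64(0.3), -5), (np.float64(0.35), -5), (np.float64(0.4), -6), (np.float64(0.45), -6), (np.float64(0.5), -5), (np.float64(0.55), -5), (np.float64(0.6), -5), (np.float64(0.65), -5), (np.float64(0.7), -3), (np.float64(0.75), -3)]
0.82 [(np.float64(-0.5), -1), (np.float64(-0.45), -1), (np.float64(-0.4), -2), (np.float64(-0.35), -1), (np.float64(-0.3), 3), (np.float64(-0.25), 9), (np.float64(-0.2), 10), (np.float64(-0.15), 10), (np.float64(-0.1), 10), (np.float64(-0.05), 8), (np.float64(-0.0), 2), (np.float64(0.05), 2), (np.float64(0.1), -3), (np.float64(0.15), -6), (np.float64(0.2), -6), (np.float64(0.25), -5), (np.float64(0.3), -5), (np.float64(0.35), -5), (np.float64(0.4), -5), (np.float64(0.45), -5), (np.float64(0.5), -5), (np.float64(0.55), -5), (np.float64(0.6), -5), (np.float64(0.65), -5), (np.float64(0.7), -5), (np.float64(0.75), -5)]
[ 0.56791117 -0.11419152  0.01      ]
```

Request:
step_arm(
  moves=[
    {"rx":0,"ry":0,"rz":0,"dx":-6,"dy":0,"dz":0,"gripper":-1},
    {"rx":0,"ry":0,"rz":0,"dx":-8,"dy":0.1,"dz":0,"gripper":-1},
    {"rx":0,"ry":0,"rz":0,"dx":-8,"dy":0.1,"dz":0,"gripper":-1},
    {"rx":0,"ry":0,"rz":0,"dx":-8,"dy":0.1,"dz":0,"gripper":-1},
    {"rx":0,"ry":0,"rz":0,"dx":-8,"dy":0.1,"dz":0,"gripper":-1},
    {"rx":0,"ry":0,"rz":0,"dx":-8,"dy":0.1,"dz":0,"gripper":-1},
    {"rx":0,"ry":0,"rz":0,"dx":-8,"dy":0.1,"dz":0,"gripper":-1},
    {"rx":0,"ry":0,"rz":0,"dx":-8,"dy":0.1,"dz":0,"gripper":-1},
    {"rx":0,"ry":0,"rz":0,"dx":-8,"dy":0.1,"dz":0,"gripper":-1},
    {"rx":0,"ry":0,"rz":0,"dx":-8,"dy":0.1,"dz":0,"gripper":-1},
    {"rx":0,"ry":0,"rz":0,"dx":-8,"dy":0.1,"dz":0,"gripper":-1},
    {"rx":0,"ry":0,"rz":0,"dx":-8,"dy":0,"dz":0,"gripper":-1},
    {"rx":0,"ry":0,"rz":0,"dx":-8,"dy":0,"dz":0,"gripper":-1},
    {"rx":0,"ry":0,"rz":0,"dx":-6,"dy":0,"dz":0,"gripper":-1},
    {"rx":0,"ry":0,"rz":0,"dx":-5,"dy":0,"dz":0,"gripper":-1},
    {"rx":0,"ry":0,"rz":0,"dx":-3,"dy":0,"dz":0,"gripper":-1},
    {"rx":0,"ry":0,"rz":0,"dx":0,"dy":0,"dz":0,"gripper":-1},
    {"rx":0,"ry":0,"rz":0,"dx":0,"dy":0,"dz":0,"gripper":-1},
  ],
)

```text
clock: 13.82
tcp_pos: [0.5631, -0.0407, 0.135]
orientation: [-2.178, -2.263, 0.0]
contact_force: [-2.5, 2.1, 2.5]
grip_width: 0.0254
gripper_force: 46.2
```

Run:
```python
from h import *
az=-1.527
go(at(az,.25,.136),180+np.degrees(az))
p=np.array(r.get_obs()['tcp_pos']);q=p[:2]-B;print('now az',np.arctan2(q[1],q[0]),np.hypot(*q))
```

```text
clk 13.825 tcp [ 0.5631 -0.0407  0.135 ] yaw 92.19 zax [-0. -0. -1.] w 0.025425304433926026 F [-2.5  2.1  2.5] gf 46.18862941861153
tool shift [-3.6  0.2 -1. ] rz -0.32
now az -1.5276893600599735 0.2464473517546876
```

Extension is about 116 mm. I'll creep outward to the stop and watch the force.

Request:
step_arm(
  moves=[
    {"rx":0,"ry":0,"rz":0,"dx":-2,"dy":0,"dz":0,"gripper":-1},
    {"rx":0,"ry":0,"rz":0,"dx":-1.5,"dy":0,"dz":0,"gripper":-1},
    {"rx":0,"ry":0,"rz":0,"dx":0,"dy":0,"dz":0,"gripper":-1},
    {"rx":0,"ry":0,"rz":0,"dx":0,"dy":0,"dz":0,"gripper":-1},
  ],
)

```text
clock: 14.32
tcp_pos: [0.5633, -0.0441, 0.1351]
orientation: [-2.178, -2.263, 0.0]
contact_force: [-3.8, 4.1, 1.5]
grip_width: 0.0253
gripper_force: 46.1
```

Request:
step_arm(
  moves=[
    {"rx":0,"ry":0,"rz":0,"dx":-1.5,"dy":0,"dz":0,"gripper":-1},
    {"rx":0,"ry":0,"rz":0,"dx":0,"dy":0,"dz":0,"gripper":-1},
    {"rx":0,"ry":0,"rz":0,"dx":0,"dy":0,"dz":0,"gripper":-1},
  ],
)

```text
clock: 14.7
tcp_pos: [0.5634, -0.0442, 0.135]
orientation: [-2.177, -2.264, -0.002]
contact_force: [-2.0, 6.7, 1.6]
grip_width: 0.025
gripper_force: 46.0
```

Run:
```python
from h import *
az=-1.527
go(at(az,.25,.136),180+np.degrees(az))
tilt('s7',az,.12)
a=snap('top','t7');b=cv2.imread('pics/s7.png')
for n,i in(('top',a),('side',b)):
    for u in proj(n,np.r_[head_pts(B,az,0,.12),[[*PL,.013]],[at(az,.25,.175)]]): cv2.circle(i,tuple(int(v) for v in u.round()),0,(0,0,255),-1)
V=np.hstack([cv2.resize(a[110:210,175:325],(400,267),interpolation=3),cv2.resize(b[140:240,175:325],(400,267),interpolation=3)])
cv2.imwrite('pics/c7.png',cv2.convertScaleAbs(V,alpha=1.6))
```

```text
clk 14.7 tcp [ 0.5634 -0.0442  0.135 ] yaw 92.25 zax [ 0.     0.002 -1.   ] w 0.025010728196508115 F [-2.   6.7  1.6] gf 46.010079234838486
tool shift [-0.1  0.  -1. ] rz -0.26
0.15 [(np.float64(-0.5), 0), (np.float64(-0.45), 0), (np.float64(-0.4), 0), (np.float64(-0.35), 0), (np.float64(-0.3), 0), (np.float64(-0.25), 0), (np.float64(-0.2), 0), (np.float64(-0.15), 0), (np.float64(-0.1), 0), (np.float64(-0.05), 0), (np.float64(-0.0), 0), (np.float64(0.05), 0), (np.float64(0.1), 0), (np.float64(0.15), 0), (np.float64(0.2), 0), (np.float64(0.25), 0), (np.float64(0.3), 0), (np.float64(0.35), 0), (np.float64(0.4), 0), (np.float64(0.45), 0), (np.float64(0.5), -2), (np.float64(0.55), -1), (np.float64(0.6), -1), (np.float64(0.65), -4), (np.float64(0.7), -4), (np.float64(0.75), -4)]
0.82 [(np.float64(-0.5), -1), (np.float64(-0.45), -2), (np.float64(-0.4), -2), (np.float64(-0.35), -2), (np.float64(-0.3), -2), (np.float64(-0.25), -2), (np.float64(-0.2), 0), (np.float64(-0.15), 4), (np.float64(-0.1), 7), (np.float64(-0.05), 7), (np.float64(-0.0), -3), (np.float64(0.05), -3), (np.float64(0.1), -21), (np.float64(0.15), -36), (np.float64(0.2), -37), (np.float64(0.25), -37), (np.float64(0.3), -28), (np.float64(0.35), -17), (np.float64(0.4), -17), (np.float64(0.45), -10), (np.float64(0.5), -6), (np.float64(0.55), -5), (np.float64(0.6), -5), (np.float64(0.65), -5), (np.float64(0.7), -5), (np.float64(0.75), -5)]
```

View pics/c7.png

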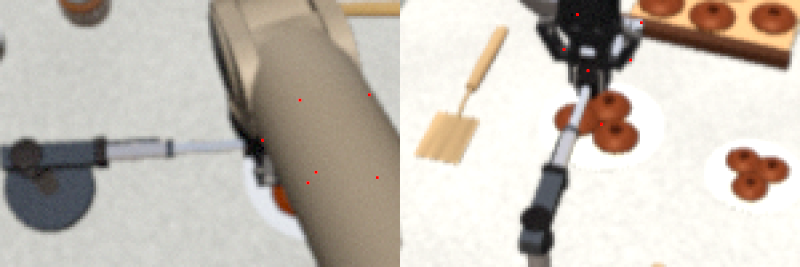

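The arm is at its second stop: the last 1.5 mm gave no motion and the pull rose to about 6.7 N. The panel's visible edge matches level, and the handle is still held at 46 N. Handing in.

```bash
python3 -c "
from bench import r
print(r.hand_in())"
```

```text
the job is handed in; nothing more can be done
None
```

I handed the job in at about 15 s with the arm at its second stop, the lamp about level over the plate and the handle still gripped at 46 N; the hand-in returned no verdict, so I don't know if it passed.

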